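# Emboss the top tracking card of the red tray

### The arm

A 6-joint arm with a two-finger parallel gripper is mounted at the origin on the work surface. World frame = base frame: x ahead of the robot, y to its left, z up, the work surface at z = 0. Lengths are in m, angles in degrees, forces in N, time in s.
With the tool pointing down it reaches from about 0.425 to 0.95 m from the base axis. Payload 14.7 kg.
Tool frame: the origin (TCP) lies midway between the tips of the shut fingers; the grasp point (between the pads) lies 19 mm behind it; z points along the fingers, y is the line along which they close (so a half turn about z gives the same grasp; the last joint's range is limited). The gripper opens to 85 mm and grips with 20 to 120 N. Pads are 22 mm wide; open, the fingers measure 114 mm over their backs; the gripper's body (76 mm by 85 mm) begins 54 mm behind the grasp point. The pads swing forward as they close: fully open they stand 13 mm farther back than shut.
Start: joints at [-74.748, 27.513, 91.461, -0, 61.026, -2.67], TCP at [0.2, -0.618, 0.231] pointing down, gripper open.
Joint ranges: [-157.49, 157.49], [-46.99, 117.5], [13.45, 153.17], [-89.5, 269.5], [5.16, 153.95], [-167.48, 167.48]. Speed limits (degrees/s): [108.29, 108.29, 136.94, 172.46, 172.46, 172.46].

### API

Orientations are given as [roll, pitch, yaw] about the fixed x, y, z axes, in that order (R = Rz(yaw) Ry(pitch) Rx(roll)).
In Python, from station import sense, read_camera, sign_off gives the robot as it stands. The module is installed in compiled form; this text tells all that it offers.
- The arm moves only by the shell command python3 -m creep 'ROWS' [FORCE]. ROWS is JSON, a list of rows, each a list of 7 numbers: the turn, a rotation vector about the tool's x, y, z in degrees, then the shift along the tool's x, y, z in units of 40 mm (1.0 is 40 mm), then the opening, from 0 (shut) to 1 (fully open). A call has 1 to 10 rows; each row is the pose to reach, as a shift and turn from the pose commanded when the call began, along the tool's axes at that moment; what a row does not reach only later rows make up. A row lasts 1/10 s, in which the tool goes at most 50 mm and 8.59 degrees, less where a joint would pass 70% of its speed; a pose out of reach is approached as far as the arm can. A call with a gripper value outside its range is refused whole. The fingers move at their own pace and stop on an object; FORCE is the grip in N (left out, the last holds). Time passes only in rows, so rows that repeat a pose let the fingers close. It gives the time, the measured TCP pose, the force, the opening and the grip force at its end, in the units of the state.
- sense(): the state, without advancing time (a new reading comes with each control period).
- read_camera(name): name is "scene" or "top" or "wrist"; returns a dict with "image" (384x512x3 uint8, red, green, blue), "fx", "fy", "cx", "cy" (pixels), "origin" and "orientation" of the camera in the world. Camera axes: x right, y down, z forward; pixel columns grow to the right and rows downward; lengths in m; the calibration is good to about 2 mm. A picture is of the moment at which its call begins. There is no depth.
- sign_off(): hands the job in; it is judged then, once.
The state is a dict: "time": time; "joint_positions": joint angles; "joint_vel": joint speeds; "joint_torque": joint torques, N m; "tool_pos": TCP position; "orientation": TCP orientation; "ft_force": force on the tool from outside, world axes, zero at the start; "torque": the same for the moment, N m; "finger_gap": finger opening in m; "gripper_force": force on a finger pad.
Only numpy, scipy, OpenCV 4.12 (cv2) and the standard library are available. Lean on these libraries where they do the work, as an engineer would, in place of code of your own. Each camera call takes 0.05 s, during which the arm holds its last target. There are 200 camera calls.

### The job

Take the hand stamp out of its stand and emboss the top card in the red tray: set the stamp down gently and squarely inside the card's printed box, long side along the box's long side, press with a steady 11 newtons or so for a good second (never more than 18), and lift it straight off without sliding. Then put the stamp back in the recess of its stand, upright and fully home, and let go; leave the blue tray and the other things on the bench alone.

Things in the scene. Friction and masses are not known exactly. Their poses are not given: they have to be found in the camera images.
- stamp_grip (a point): centre of the black flat handle of the loose hand stamp (0.14 to 0.28 kg, 98 mm tall). The handle is 28 mm along the stamp's x, 20 mm along its y (grip it across y) and 70 mm tall, from 28 to 98 mm above the stamping face; this point is 63 mm above the face, on the stamp's axis. z points up; axes as stamp. At the start the stamp stands in its stand, axes parallel to the stand's
- stamp_face (a point): centre of the stamping face, the flat underside of the stamp's brass foot, 32 mm (x) by 22 mm (y) and 12 mm high; axes as stamp. The foot has no right or wrong way round: a half turn about z is the same
- stamp: the hand stamp; origin at the centre of the stamping face, z up through the handle, x along the long side of the foot
- red_tray: fixed card tray, a red plastic frame 130 x 110 mm, 20 mm high, origin under its centre, z up. A stack of white cards 100 x 80 mm (long side along the tray's x) stands in it on a spring and pokes out above the frame. The top card lies 33 to 51 mm above the bench: the number of cards differs from one start to the next and is not measured. Pressed, the stack sinks straight down by 1 mm for each 2 N (from nothing) and bottoms out at 11 mm
- red_box (a point): centre of the red printed box on the card to be embossed, but given at the height of the red frame's top edge, 20 mm above the bench (the card's own top is 13 to 31 mm higher). It is 14 mm along the tray's x from the tray's centre. The box is 48 mm (tray x) by 36 mm (tray y) over its 2 mm lines; x along the box's long side
- blue_tray: fixed card tray, a blue plastic frame 130 x 110 mm, 20 mm high, origin under its centre, z up. A stack of white cards 100 x 80 mm (long side along the tray's x) stands in it on a spring and pokes out above the frame. The top card lies 33 to 51 mm above the bench: the number of cards differs from one start to the next and is not measured. Pressed, the stack sinks straight down by 1 mm for each 2 N (from nothing) and bottoms out at 11 mm. Not to be touched by the stamp
- stand: fixed grey stand of the stamp, 100 x 80 x 26 mm, origin under its centre. In its top a rectangular recess 36 mm (stand x) by 26 mm (stand y), 14 mm deep with a 2 mm chamfer, takes the stamp's foot
- stand_seat (a point): centre of the floor of the recess, 12 mm above the bench; the stamp's face rests here, long side along the stand's x (either way round). Axes as the stand
- tape: loose roll of white tape, 52 mm across, 18 mm high, lying flat; bystander
- pen: loose pen 120 mm long, 11 mm thick, lying along its x; bystander
- loose_tube: loose clear sample tube with a red cap, 97 mm long, 17 mm thick, lying along its x; bystander
- sanitiser: loose white bottle with a blue label, 72 mm across, 190 mm tall, standing; bystander
Not all that is in view belongs to the job. There is more than one size of the stamp; the job needs the larger. Leave any pink look-alike of the stand alone.

How it is judged:
By the outcome, as a careful person would: the job done as asked, in the order asked, and still so for the second after the job is handed in, with the robot touching nothing.
It also fails if it takes over 58 s, if anything falls off the work surface, if the arm or the gripper's body presses on something with over 40 N, if the wrist force passes 120 N, or if a joint passes its speed limit or range.

## Working session

There is one attempt and no reset: what is moved stays moved. The work goes in short steps, Python scripts to look and compute and a shell command to move; the robot and the scene stay as the last step left them, time stands still between calls to the robot, and variables do not carry over. Pictures are saved under pics/ and viewed, at most 10 in all, crops included, and the job is handed in when it is done.

```bash
mkdir -p pics; cat > h.py <<'E'
import numpy as np, cv2
from scipy.spatial.transform import Rotation as R
from station import sense, read_camera
def snap(name,fn,crop=None,scale=1):
    c=read_camera(name); im=cv2.cvtColor(c["image"],cv2.COLOR_RGB2BGR)
    np.save(f"pics/{fn}.npy",np.array([c]),allow_pickle=True)
    if crop: x0,y0,x1,y1=crop; im=im[y0:y1,x0:x1]
    cv2.imwrite(f"pics/{fn}.png",cv2.resize(im,None,fx=scale,fy=scale,interpolation=cv2.INTER_CUBIC)); return c
def load(fn): return np.load(f"pics/{fn}.npy",allow_pickle=True)[0]
def crop(fn,out,b,scale):
    im=cv2.cvtColor(load(fn)["image"],cv2.COLOR_RGB2BGR)[b[1]:b[3],b[0]:b[2]]
    cv2.imwrite(f"pics/{out}.png",cv2.resize(im,None,fx=scale,fy=scale,interpolation=cv2.INTER_CUBIC))
def rot(o):
    o=np.array(o,float)
    return o if o.shape==(3,3) else R.from_euler('xyz',o,degrees=True).as_matrix()
def pix(c,u,v,z):
    d=rot(c["orientation"])@np.array([(u-c["cx"])/c["fx"],(v-c["cy"])/c["fy"],1]); o=np.array(c["origin"])
    return o+d*(z-o[2])/d[2]
def proj(c,p):
    q=rot(c["orientation"]).T@(np.array(p)-c["origin"]); return c["fx"]*q[0]/q[2]+c["cx"],c["fy"]*q[1]/q[2]+c["cy"]
def rows(p,yaw):
    s=sense(); M=rot(s["orientation"]); d=M.T@(np.array(p)-s["tool_pos"])/0.04
    T=rot([180,0,yaw]); 
    rv=R.from_matrix(M.T@T).as_rotvec(degrees=True); print("turn",rv.round(2),"shift",d.round(3))
E
python3 - <<'E'
from h import *
for n in("top","scene"):
    c=snap(n,n,None,1.5); print(n,c["origin"],c["orientation"],c["fx"],c["cx"],c["cy"])
print(sense())
E
```

```text
top [ 0.43751561 -0.07605714  1.26765052] [-176.93229736   -0.2190752   -91.57683937] 487.39863349893324 258.70670558773185 193.4785719296572
scene [ 1.11633497 -0.46119577  0.5929368 ] [-124.00723151   -0.33683887   58.65443431] 349.46735628373096 251.4922750141221 189.2949289098122
{'time': 0.1, 'joint_positions': array([-7.47456313e+01,  2.75456570e+01,  9.14896706e+01,  8.90463737e-04,
        6.10267079e+01, -2.66838229e+00]), 'joint_vel': array([ 0.04269697, -0.14809322,  0.09340014,  0.0448042 ,  0.02058519,
        0.02443116]), 'joint_torque': array([ 9.67189226e-04, -9.52257013e+01, -4.31036711e+01, -3.59136448e-05,
        5.22724120e-03, -8.50092562e-06]), 'tool_pos': array([ 0.19997306, -0.61808993,  0.23074648]), 'orientation': array([-1.79938068e+02, -3.66577980e-03,  1.79223172e+01]), 'ft_force': array([0.1561127 , 0.43688276, 0.7483904 ]), 'torque': array([-0.00405479, -0.01967898,  0.06090993]), 'gripper_force': 0.0, 'finger_gap': 0.08544152693997648}
```

View pics/top.png

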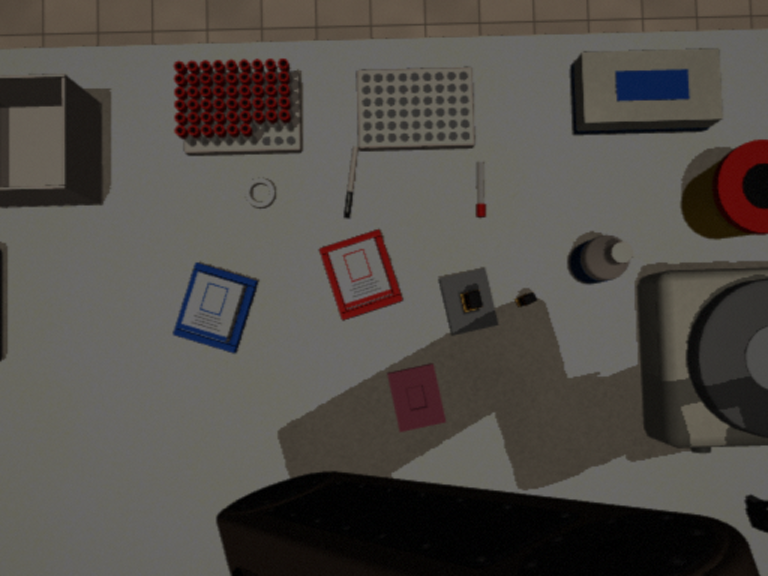

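View pics/scene.png

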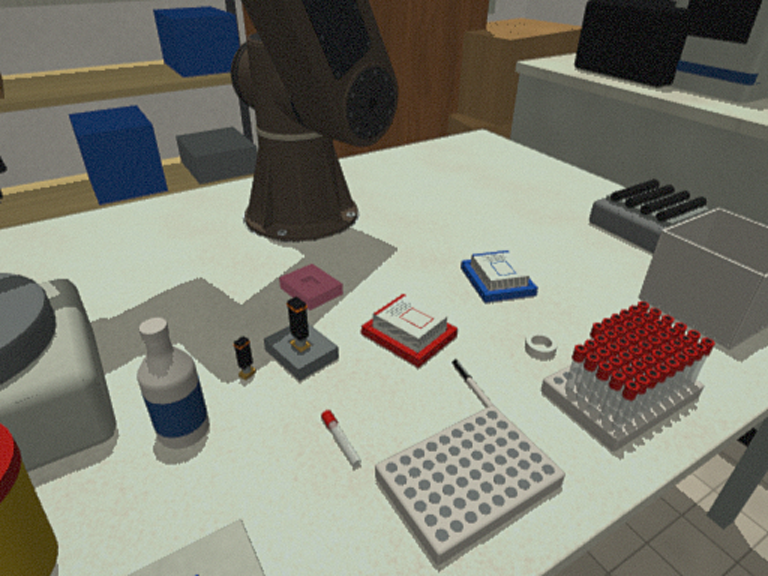

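The top view shows the red tray at about (361,275), the stand with the larger stamp at (469,300), the small stamp at (526,299), and the pink look-alike at (417,398). All are in 1.5x pixels. The scene view agrees. Next I'll enlarge the top view.

```bash
python3 - <<'E'
from h import *
crop("top","topc",(205,145,345,235),5.7)
E
```

```text
(no output)
```

View pics/topc.png

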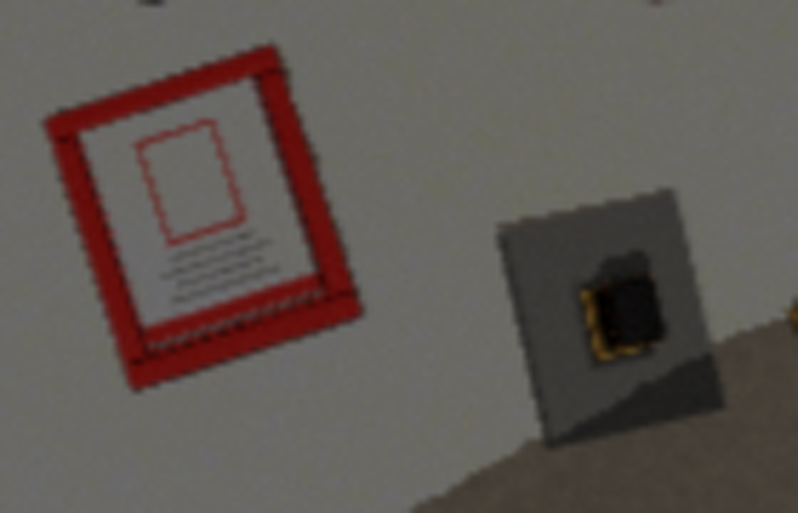

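The enlarged crop shows red frame corners at (46,120), (277,46), (362,315) and (133,388), and box corners at (137,143), (213,121), (244,219) and (170,243). The stand corners are (500,225), (673,190), (722,405) and (548,445).

```bash
python3 - <<'E'
from h import *
c=load("top")
def P(L,z): return np.array([pix(c,205+x/5.7-.4,145+y/5.7-.4,z)[:2] for x,y in L])
def show(n,q):
    # long side from mid(0,1) to mid(2,3)
    a=(q[0]+q[1])/2-(q[2]+q[3])/2; b=(q[0]+q[3])/2-(q[1]+q[2])/2
    print(n,q.mean(0).round(4),"long",np.linalg.norm(a).round(4),"ang",np.degrees(np.arctan2(a[1],a[0])).round(2),"short",np.linalg.norm(b).round(4),"ang",(np.degrees(np.arctan2(b[1],b[0]))-90).round(2))
show("tray",P([(46,120),(277,46),(362,315),(133,388)],.02))
show("stand",P([(500,225),(673,190),(722,405),(548,445)],.026))
for z in(.033,.042,.051): show("box",P([(137,143),(213,121),(244,219),(170,243)],z))
E
```

```text
tray [ 0.5333 -0.0367] long 0.1273 ang 16.24 short 0.1087 ang 16.22
stand [ 0.4835 -0.2174] long 0.0997 ang 10.67 short 0.0796 ang 10.61
box [ 0.5483 -0.0315] long 0.0465 ang 16.4 short 0.035 ang 15.56
box [ 0.5475 -0.0318] long 0.0462 ang 16.4 short 0.0347 ang 15.56
box [ 0.5467 -0.0321] long 0.0459 ang 16.4 short 0.0344 ang 15.56
```

```bash
python3 - <<'E'
from h import *
rows([.4835,-.2174,.23],10.65)
E
```

```text
turn [-0.06  0.    7.27] shift [ 9.827 -7.35   0.027]
```

```bash
python3 -m creep '[[0,0,1,1.2,-0.9,0,0.8],[0,0,2,2.4,-1.8,0,0.6],[0,0,3,3.6,-2.7,0,0.6],[0,0,4,4.8,-3.6,0,0.6],[0,0,5,6,-4.5,0,0.6],[0,0,6,7.2,-5.4,0,0.6],[0,0,7,8.4,-6.3,0,0.6],[0,0,7.3,9.4,-7.05,0,0.6],[0,0,7.3,9.83,-7.35,0,0.6],[0,0,7.3,9.83,-7.35,0,0.6]]' 50; python3 - <<'E'
from h import *
c=snap("wrist","w1",None,1.5); print(c["origin"],c["orientation"],c["fx"],c["cx"],c["cy"],sense()["tool_pos"],sense()["ft_force"])
E
```

```text
time: 1.1
tool_pos: [0.4847, -0.2153, 0.2312]
orientation: [-180.0, 0.0, 10.7]
ft_force: [0.3, -0.8, -0.6]
finger_gap: 0.0513
gripper_force: 0.0
[ 0.56097346 -0.19940369  0.3740702 ] [ 1.62049103e+02  4.42535663e-02 -7.93636880e+01] 302.29838761409 254.07759462677572 191.17280554185675 [ 0.48736526 -0.21174078  0.23127316] [2.85640723 6.40944923 0.31917871]
```

View pics/w1.png

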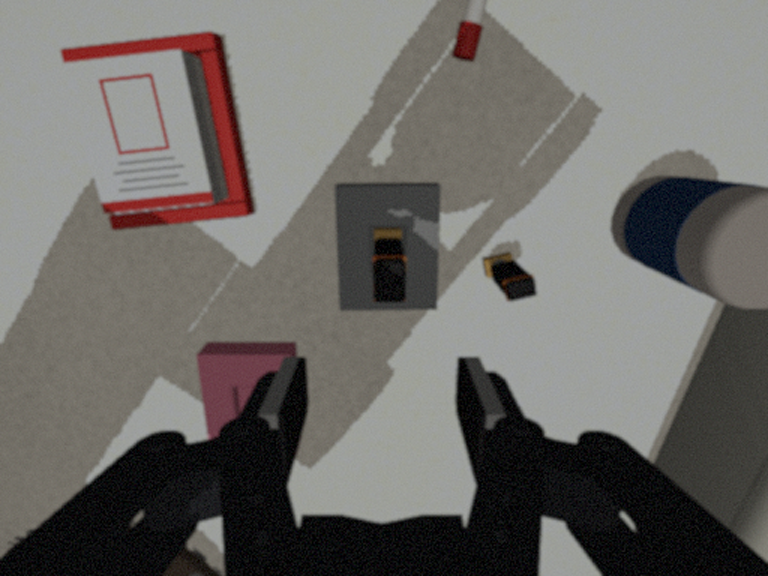

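The wrist view shows the stand corners at (336,184), (439,184), (437,310) and (341,310), and the handle top at about (375..406, 262..300). The small stamp at (510,275) is clear of the fingers.

```bash
python3 - <<'E'
from h import *
c=load("w1")
q=np.array([pix(c,x/1.5,y/1.5,.026)[:2] for x,y in[(336,184),(439,184),(437,310),(341,310)]]);print(q.mean(0))
print(pix(c,390/1.5,281/1.5,.11)[:2])
for z in (.033,.042,.051):
    q=np.array([pix(c,x/1.5,y/1.5,z)[:2] for x,y in[(101,79),(153,75),(168,149),(119,153)]]);print(z,q.mean(0), np.linalg.norm(q-np.roll(q,1,0),axis=1))
c2=snap("wrist","w2",(200,110,310,215),5.5); print(c2["origin"],sense()["tool_pos"],sense()["orientation"],sense()["time"])
E
```

```text
[ 0.48118678 -0.2198427 ]
[ 0.48148247 -0.21963515]
0.033 [ 0.54543116 -0.02593945] [0.04904203 0.03630577 0.04876    0.03589737]
0.042 [ 0.54584128 -0.03051674] [0.04774793 0.03534775 0.04747335 0.03495012]
0.051 [ 0.54625141 -0.03509403] [0.04645384 0.03438973 0.04618669 0.03400288]
[ 0.56344838 -0.19590557  0.37423088] [ 0.4858325  -0.21394369  0.23113194] [-1.79954168e+02 -2.93519404e-02  1.08452750e+01] 1.2
```

View pics/w2.png

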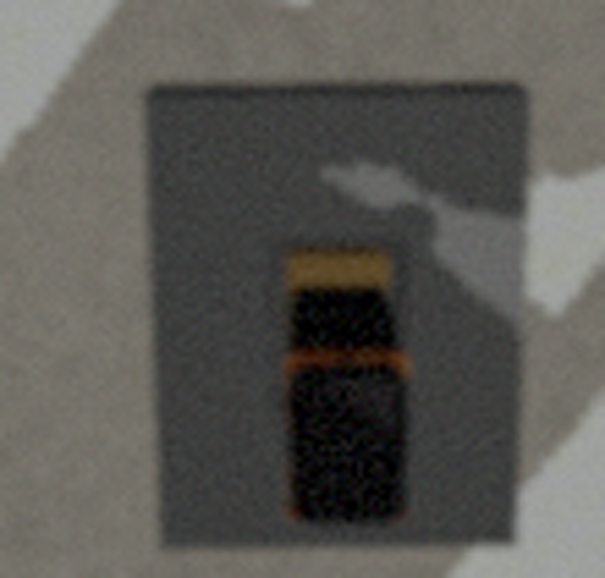

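Crop: handle top centre at (350,443), with the stand corners at (149,90), (527,88), (514,543) and (162,546).

```bash
python3 - <<'E'
from h import *
c=load("w2")
f=lambda x,y,z:pix(c,200+x/5.5-.4,110+y/5.5-.4,z)[:2]
q=np.array([f(x,y,.026) for x,y in[(149,92),(527,90),(514,543),(162,546)]]);print(q.mean(0))
a=q[0]+q[1]-q[2]-q[3];print(np.degrees(np.arctan2(a[1],a[0])))
print(f(350,443,.11))
rows([.483,-.2175,.058],10.65)
print(sense()["tool_pos"])
E
```

```text
[ 0.48148769 -0.21909546]
11.095885994474587
[ 0.48222318 -0.21928866]
turn [-0.05 -0.03  0.2 ] shift [-0.088  0.077  4.328]
[ 0.4858325  -0.21394369  0.23113194]
```

```bash
python3 -m creep '[[0,0,0,-0.03,0.02,0,0.6],[0,0,0,-0.03,0.02,0.4,0.6],[0,0,0,-0.03,0.02,1.1,0.6],[0,0,0,-0.03,0.02,1.8,0.6],[0,0,0,-0.03,0.02,2.5,0.6],[0,0,0,-0.03,0.02,3.2,0.6],[0,0,0,-0.03,0.02,3.8,0.6],[0,0,0,-0.03,0.02,4.2,0.6],[0,0,0,-0.03,0.02,4.4,0.6],[0,0,0,-0.03,0.02,4.4,0.6]]' 50; python3 -m creep '[[0,0,0,0,0,0,0.4],[0,0,0,0,0,0,0.2],[0,0,0,0,0,0,0],[0,0,0,0,0,0,0],[0,0,0,0,0,0,0],[0,0,0,0,0,0,0],[0,0,0,0,0,0,0],[0,0,0,0,0,0,0]]' 60
```

```text
time: 2.2
tool_pos: [0.4816, -0.2194, 0.0545]
orientation: [-179.9, 0.1, 10.6]
ft_force: [0.1, 0.5, 0.4]
finger_gap: 0.0515
gripper_force: 0.0
time: 3.0
tool_pos: [0.4832, -0.2191, 0.0562]
orientation: [179.9, -0.1, 10.6]
ft_force: [-2.7, -2.7, 8.1]
finger_gap: 0.0196
gripper_force: 60.0
```

```bash
python3 -c "
from station import sense
s=sense();print(s['tool_pos'],s['orientation'],s['ft_force'])"; python3 -m creep '[[0,0,0,0,0,-0.1,0],[0,0,0,0,0,-0.25,0],[0,0,0,0,0,-0.5,0],[0,0,0,0,0,-0.9,0],[0,0,0,0,0,-1.4,0],[0,0,0,0,0,-1.9,0],[0,0,0,0,0,-2.3,0],[0,0,0,0,0,-2.5,0],[0,0,0,0,0,-2.5,0],[0,0,0,0,0,-2.5,0]]' 60
python3 -m creep '[[0,0,0,0,0,0,0],[0,0,0,0,0,0,0]]'; python3 - <<'E'
from h import *
s=sense();print(s)
snap("scene","s2",(150,110,340,260),4)
rows([.5467,-.0325,.16],16.3)
E
```

```text
[ 0.48318199 -0.21909728  0.05619511] [ 1.79936301e+02 -6.50365335e-02  1.06378435e+01] [-2.71627282 -2.71022212  8.14335464]
time: 4.0
tool_pos: [0.4825, -0.2186, 0.1551]
orientation: [-180.0, 0.0, 10.6]
ft_force: [-0.6, 0.0, -1.7]
finger_gap: 0.0191
gripper_force: 58.9
time: 4.2
tool_pos: [0.4823, -0.2185, 0.1546]
orientation: [-180.0, 0.1, 10.6]
ft_force: [-0.3, 0.2, -1.4]
finger_gap: 0.0192
gripper_force: 58.9
{'time': 4.2, 'joint_positions': array([-2.76556149e+01,  2.35593087e+01,  1.11620856e+02, -6.57969046e-04,
        4.48952801e+01,  5.17199311e+01]), 'joint_vel': array([-0.00577613, -0.00157721, -0.11442011,  0.0334189 ,  0.11346511,
       -0.02852353]), 'joint_torque': array([ 1.26597952e-02, -7.98883367e+01, -3.40936518e+01, -4.07876396e-04,
        4.24622936e-03, -9.03975092e-05]), 'tool_pos': array([ 0.48225846, -0.21851022,  0.15457252]), 'orientation': array([-1.79953626e+02,  5.95105663e-02,  1.06249444e+01]), 'ft_force': array([-0.32835888,  0.16908316, -1.44028281]), 'torque': array([-0.02799753,  0.00275691, -0.02370437]), 'gripper_force': 58.879221081733704, 'finger_gap': 0.019204445173200795}
turn [-0.05  0.05 -5.68] shift [ 2.439 -4.275 -0.133]
```

View pics/s2.png

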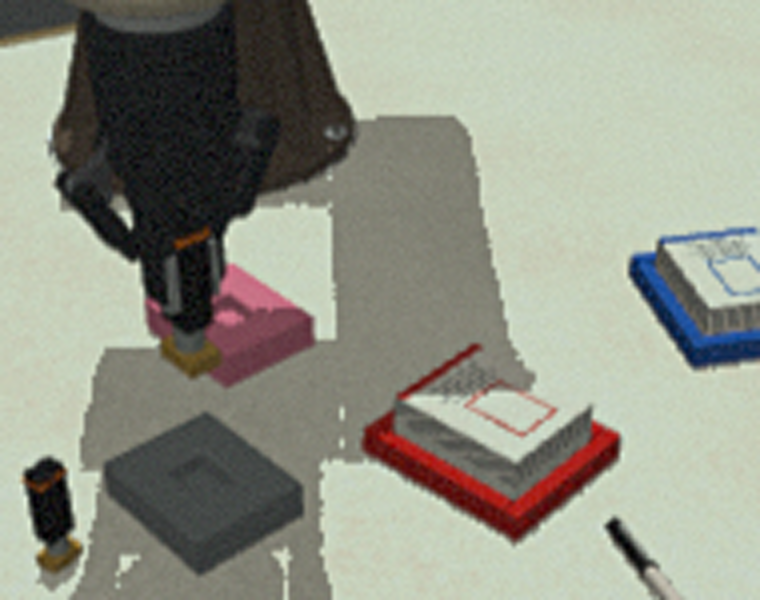

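The stamp is held upright and the stand is empty. Next I move above the red box.

```bash
python3 -m creep '[[0,0,-0.5,0.2,-0.3,0,0],[0,0,-1.2,0.5,-0.9,0,0],[0,0,-2.1,0.9,-1.6,0,0],[0,0,-3,1.3,-2.3,0,0],[0,0,-3.9,1.7,-3,0,0],[0,0,-4.7,2.05,-3.6,0,0],[0,0,-5.3,2.3,-4.05,0,0],[0,0,-5.6,2.41,-4.23,0,0],[0,0,-5.7,2.44,-4.28,0,0],[0,0,-5.7,2.44,-4.28,0,0]]' 60
python3 -m creep '[[0,0,0,0,0,0.2,0],[0,0,0,0,0,0.5,0],[0,0,0,0,0,0.8,0],[0,0,0,0,0,1.0,0],[0,0,0,0,0,1.0,0],[0,0,0,0,0,1.0,0]]'
python3 - <<'E'
from h import *
s=sense();print(s["tool_pos"],s["orientation"],s["ft_force"])
c=snap("wrist","w3",(150,100,370,260),3.6)
snap("scene","s3",(200,140,340,260),5)
E
```

```text
time: 5.25
tool_pos: [0.5468, -0.0324, 0.1551]
orientation: [-180.0, 0.0, 16.3]
ft_force: [-0.4, 0.1, -2.1]
finger_gap: 0.0192
gripper_force: 59.0
time: 5.85
tool_pos: [0.5469, -0.0326, 0.115]
orientation: [-180.0, 0.0, 16.3]
ft_force: [0.5, -0.2, -2.3]
finger_gap: 0.0195
gripper_force: 59.0
[ 0.54687983 -0.03256213  0.1149587 ] [-1.79983968e+02  3.74047113e-02  1.63125986e+01] [ 0.49411835 -0.19662793 -2.30636199]
```

View pics/w3.png

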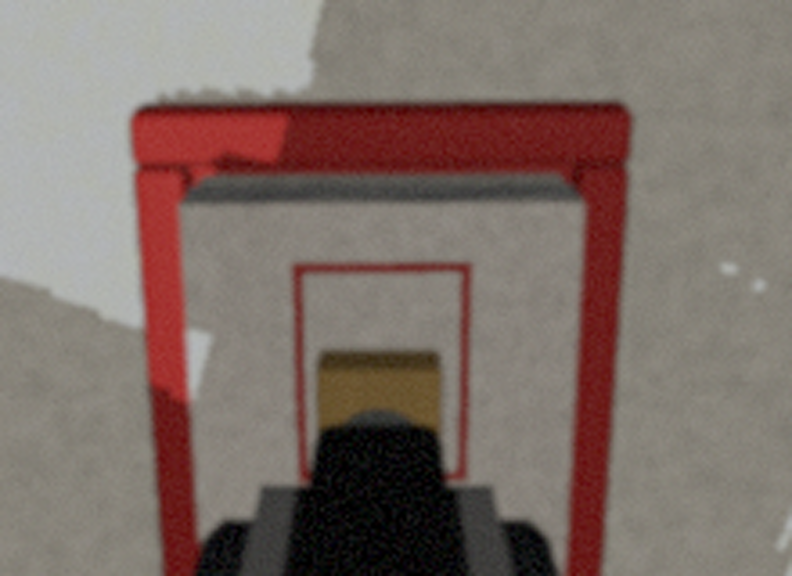

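View pics/s3.png

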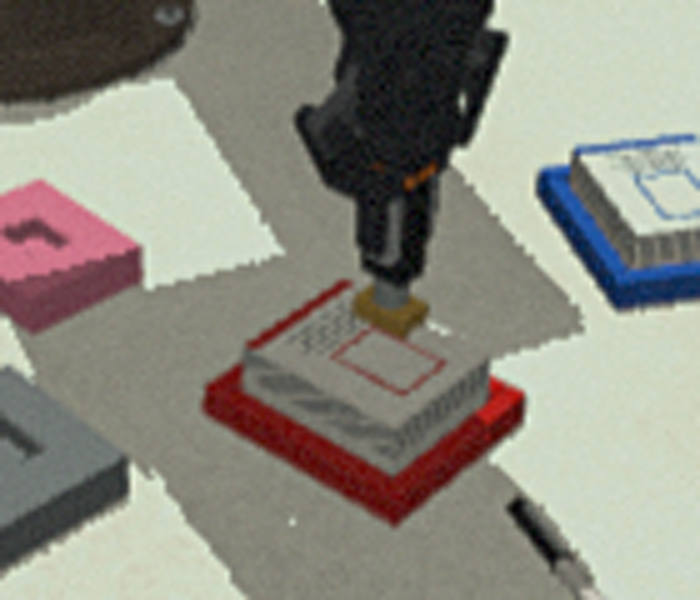

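The wrist view shows the foot centred across the box: foot x 318..440, box 294..470. The foot's front edge is at row ~350 (bottom) and ~367 (top). The box spans rows 264..480. The scene view confirms the foot is still above the card.

```bash
python3 - <<'E'
from h import *
c=load("w3");T=np.array([.5469,-.0326]);y=np.radians(16.3);ex=np.array([np.cos(y),np.sin(y)]);ey=np.array([-ex[1],ex[0]])
f=lambda x,yy,z:(lambda d:np.array([d@ex,d@ey])*1000)(pix(c,150+x/3.6-.4,100+yy/3.6-.4,z)[:2]-T)
for z in(.0695,.0715,.0735): print("foot bottom corners mm",z,f(318,351,z),f(440,351,z),"top",f(318,367,z+.012),f(440,367,z+.012))
for z in(.039,.045,.051): print("box",z,f(294,264,z),f(470,264,z),f(467,480,z),f(302,480,z))
E
```

```text
foot bottom corners mm 0.0695 [12.96099776 12.5046283 ] [12.96456236 -9.82616973] top [14.20265014 11.86316982] [14.2063279 -9.145129 ]
foot bottom corners mm 0.0715 [13.65384576 12.38962676] [13.65737249 -9.70393788] top [14.92857919 11.74761738] [14.93221523 -9.02230314]
foot bottom corners mm 0.0735 [14.34669376 12.27462521] [14.35018263 -9.58170604] top [15.65450825 11.63206494] [15.65810255 -8.89947729]
box 0.039 [21.4768893  18.91599258] [ 21.47974311 -17.56512909] [-27.79834386 -18.20575628] [-27.80887507  18.30201713]
box 0.045 [23.03207046 18.44324282] [ 23.034846   -17.03730027] [-24.89167622 -17.66035679] [-24.90191859  17.84610706]
box 0.051 [24.58725161 17.97049306] [ 24.58994888 -16.50947145] [-21.98500858 -17.11495729] [-21.99496211  17.39019699]
```

```bash
python3 -m creep '[[0,0,0,0,0,0.1,0],[0,0,0,0,0,0.25,0],[0,0,0,0,0,0.38,0],[0,0,0,0,0,0.45,0],[0,0,0,0,0,0.48,0],[0,0,0,0,0,0.5,0],[0,0,0,0,0,0.5,0],[0,0,0,0,0,0.5,0]]'
python3 -m creep '[[0,0,0,0,0,0.015,0],[0,0,0,0,0,0.03,0],[0,0,0,0,0,0.045,0],[0,0,0,0,0,0.06,0],[0,0,0,0,0,0.075,0],[0,0,0,0,0,0.09,0],[0,0,0,0,0,0.105,0],[0,0,0,0,0,0.12,0],[0,0,0,0,0,0.12,0]]'
```

```text
time: 6.75
tool_pos: [0.5471, -0.0325, 0.0954]
orientation: [180.0, -0.0, 16.3]
ft_force: [0.1, -0.6, -2.6]
finger_gap: 0.0197
gripper_force: 59.0
time: 7.65
tool_pos: [0.547, -0.0324, 0.0904]
orientation: [-180.0, 0.0, 16.3]
ft_force: [0.1, 0.2, -2.1]
finger_gap: 0.0195
gripper_force: 59.0
```

```bash
python3 -m creep '[[0,0,0,0,0,0.015,0],[0,0,0,0,0,0.03,0],[0,0,0,0,0,0.045,0],[0,0,0,0,0,0.06,0],[0,0,0,0,0,0.06,0]]'
python3 -m creep '[[0,0,0,0,0,0.015,0],[0,0,0,0,0,0.03,0],[0,0,0,0,0,0.045,0],[0,0,0,0,0,0.06,0],[0,0,0,0,0,0.06,0]]'
```

```text
time: 8.15
tool_pos: [0.5471, -0.0324, 0.0881]
orientation: [180.0, -0.0, 16.3]
ft_force: [-0.3, 0.6, 2.0]
finger_gap: 0.0192
gripper_force: 59.5
time: 8.65
tool_pos: [0.5472, -0.0325, 0.0858]
orientation: [180.0, -0.0, 16.3]
ft_force: [-0.6, 0.2, 6.9]
finger_gap: 0.0193
gripper_force: 60.2
```

```bash
python3 -m creep '[[0,0,0,0,0,0.015,0],[0,0,0,0,0,0.028,0],[0,0,0,0,0,0.028,0],[0,0,0,0,0,0.028,0]]'
python3 -m creep '[[0,0,0,0,0,0,0],[0,0,0,0,0,0,0],[0,0,0,0,0,0,0],[0,0,0,0,0,0,0],[0,0,0,0,0,0,0],[0,0,0,0,0,0,0],[0,0,0,0,0,0,0]]'
python3 -m creep '[[0,0,0,0,0,0,0],[0,0,0,0,0,0,0],[0,0,0,0,0,0,0],[0,0,0,0,0,0,0],[0,0,0,0,0,0,0],[0,0,0,0,0,0,0],[0,0,0,0,0,0,0],[0,0,0,0,0,0,0]]'
```

```text
time: 9.05
tool_pos: [0.5472, -0.0325, 0.0848]
orientation: [180.0, -0.0, 16.3]
ft_force: [-1.8, 1.5, 8.9]
finger_gap: 0.0193
gripper_force: 60.4
time: 9.75
tool_pos: [0.5472, -0.0325, 0.0849]
orientation: [180.0, -0.0, 16.3]
ft_force: [-1.5, 1.0, 8.0]
finger_gap: 0.0195
gripper_force: 60.4
time: 10.55
tool_pos: [0.5472, -0.0325, 0.0848]
orientation: [180.0, -0.0, 16.3]
ft_force: [-0.8, 0.6, 9.2]
finger_gap: 0.0195
gripper_force: 60.4
```

The contact force, with the stamp's weight taken off, was about 10.8 N and held for 1.5 s. Now I lift straight up.

```bash
python3 -m creep '[[0,0,0,0,0,-0.02,0],[0,0,0,0,0,-0.05,0],[0,0,0,0,0,-0.08,0],[0,0,0,0,0,-0.12,0],[0,0,0,0,0,-0.18,0],[0,0,0,0,0,-0.28,0],[0,0,0,0,0,-0.4,0],[0,0,0,0,0,-0.6,0],[0,0,0,0,0,-0.9,0],[0,0,0,0,0,-1.2,0]]'
python3 -m creep '[[0,0,0,0,0,-0.3,0],[0,0,0,0,0,-0.5,0],[0,0,0,0,0,-0.56,0],[0,0,0,0,0,-0.56,0],[0,0,0,0,0,-0.56,0]]'
python3 - <<'E'
from h import *
rows([.4825,-.2185,.155],10.65)
E
```

```text
time: 11.55
tool_pos: [0.5471, -0.0325, 0.1337]
orientation: [180.0, -0.0, 16.3]
ft_force: [0.1, -0.4, -2.4]
finger_gap: 0.0196
gripper_force: 58.8
time: 12.05
tool_pos: [0.5468, -0.0324, 0.1547]
orientation: [-180.0, 0.0, 16.3]
ft_force: [-0.1, 0.4, -2.5]
finger_gap: 0.0191
gripper_force: 58.9
turn [-0.01  0.03  5.67] shift [-2.849  4.013 -0.008]
```

```bash
python3 -m creep '[[0,0,0.5,-0.2,0.3,0,0],[0,0,1.2,-0.6,0.85,0,0],[0,0,2.1,-1.1,1.5,0,0],[0,0,3,-1.6,2.2,0,0],[0,0,3.9,-2.05,2.85,0,0],[0,0,4.7,-2.4,3.4,0,0],[0,0,5.3,-2.7,3.8,0,0],[0,0,5.6,-2.82,3.97,0,0],[0,0,5.7,-2.85,4.01,0,0],[0,0,5.7,-2.85,4.01,0,0]]'
python3 -m creep '[[0,0,0,0,0,0.2,0],[0,0,0,0,0,0.6,0],[0,0,0,0,0,1.0,0],[0,0,0,0,0,1.3,0],[0,0,0,0,0,1.5,0],[0,0,0,0,0,1.6,0],[0,0,0,0,0,1.6,0],[0,0,0,0,0,1.6,0]]'
python3 - <<'E'
from h import *
s=sense();print(s["tool_pos"],s["orientation"])
snap("wrist","w4",(180,120,340,240),5)
E
```

```text
time: 13.05
tool_pos: [0.4825, -0.2183, 0.1547]
orientation: [-180.0, 0.0, 10.6]
ft_force: [-0.3, -0.6, -2.0]
finger_gap: 0.0197
gripper_force: 58.8
time: 13.85
tool_pos: [0.483, -0.2185, 0.0913]
orientation: [180.0, -0.0, 10.6]
ft_force: [0.4, -0.1, -1.8]
finger_gap: 0.0196
gripper_force: 58.9
[ 0.48298002 -0.21852874  0.09130519] [ 1.79981936e+02 -2.37137299e-02  1.06252352e+01]
```

View pics/w4.png

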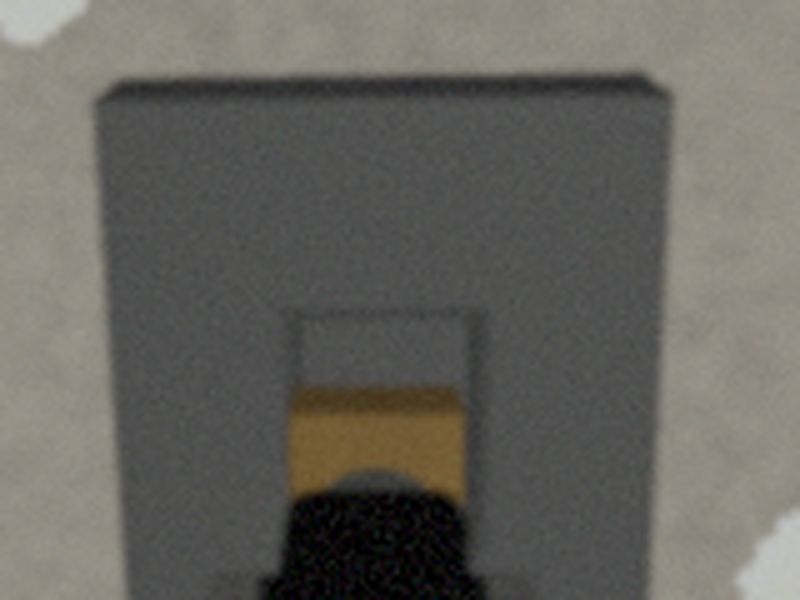

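The foot hangs over the recess: foot x 289..465, recess 290..484, so the foot is slightly left. I'll quantify that.

```bash
python3 - <<'E'
from h import *
c=load("w4");T=np.array([.483,-.2185]);y=np.radians(10.62);ex=np.array([np.cos(y),np.sin(y)]);ey=np.array([ex[1],-ex[0]])
f=lambda x,yy,z:(lambda d:(np.array([d@ex,d@ey])*1000).round(2))(pix(c,180+x/5-.4,120+yy/5-.4,z)[:2]-T)
print("foot bot",f(290,389,.0475),f(465,389,.0475),"top",f(290,411,.0595),f(465,411,.0595))
print("stand",f(97,102,.026),f(671,98,.026),"low",f(127,580,.026),f(647,580,.026))
print("recess",f(290,313,.026),f(484,313,.026), "inner",f(301,320,.024),f(470,320,.024))
E
```

```text
foot bot [ 13.17 -12.45] [13.17 10.42] top [ 14.47 -11.8 ] [14.47  9.7 ]
stand [ 47.41 -39.48] [47.94 39.26] low [-24.98 -39.  ] [-25.    40.03]
recess [ 17.26 -13.5 ] [17.25 14.31] inner [ 15.62 -12.04] [15.61 12.46]
```

```bash
python3 -m creep '[[0,0,0,0,0.03,0,0],[0,0,0,0,0.03,0.1,0],[0,0,0,0,0.03,0.25,0],[0,0,0,0,0.03,0.4,0],[0,0,0,0,0.03,0.48,0],[0,0,0,0,0.03,0.52,0],[0,0,0,0,0.03,0.55,0],[0,0,0,0,0.03,0.58,0],[0,0,0,0,0.03,0.61,0],[0,0,0,0,0.03,0.61,0]]'
python3 -m creep '[[0,0,0,0,0,0.03,0],[0,0,0,0,0,0.06,0],[0,0,0,0,0,0.09,0],[0,0,0,0,0,0.12,0],[0,0,0,0,0,0.15,0],[0,0,0,0,0,0.18,0],[0,0,0,0,0,0.2,0],[0,0,0,0,0,0.22,0],[0,0,0,0,0,0.22,0]]'
```

```text
time: 14.9
tool_pos: [0.4829, -0.2196, 0.0665]
orientation: [180.0, -0.0, 10.6]
ft_force: [-0.9, 0.5, -2.2]
finger_gap: 0.0192
gripper_force: 58.9
time: 15.8
tool_pos: [0.4828, -0.2196, 0.0577]
orientation: [-180.0, 0.0, 10.6]
ft_force: [0.6, -0.1, -2.4]
finger_gap: 0.019
gripper_force: 58.9
```

Inside the recess with no contact. I'll lower until it touches.

```bash
python3 -m creep '[[0,0,0,0,0,0.015,0],[0,0,0,0,0,0.03,0],[0,0,0,0,0,0.04,0],[0,0,0,0,0,0.04,0]]'
python3 -m creep '[[0,0,0,0,0,0.01,0],[0,0,0,0,0,0.02,0],[0,0,0,0,0,0.02,0]]'
```

```text
time: 16.2
tool_pos: [0.4829, -0.2196, 0.0562]
orientation: [180.0, -0.0, 10.6]
ft_force: [0.1, -0.3, -0.5]
finger_gap: 0.0192
gripper_force: 59.1
time: 16.5
tool_pos: [0.4831, -0.2197, 0.0562]
orientation: [180.0, -0.0, 10.6]
ft_force: [-3.9, 1.3, 18.0]
finger_gap: 0.0192
gripper_force: 61.6
```

Fully home: the TCP is at 0.0562, the same as at the grasp. I'll relieve the load, release and retreat.

```bash
python3 -m creep '[[0,0,0,0,0,-0.02,0],[0,0,0,0,0,-0.02,0],[0,0,0,0,0,-0.02,0.3],[0,0,0,0,0,-0.02,0.4],[0,0,0,0,0,-0.02,0.6],[0,0,0,0,0,-0.02,0.6],[0,0,0,0,0,-0.02,0.6],[0,0,0,0,0,-0.02,0.6]]' 20
python3 -m creep '[[0,0,0,0,0,-0.3,0.6],[0,0,0,0,0,-0.8,0.6],[0,0,0,0,0,-1.4,0.6],[0,0,0,0,0,-2.1,0.6],[0,0,0,0,0,-2.8,0.6],[0,0,0,0,0,-3.4,0.6],[0,0,0,0,0,-3.8,0.6],[0,0,0,0,0,-4,0.6],[0,0,0,0,0,-4,0.6]]'
python3 - <<'E'
from h import *
snap("scene","s4",(140,130,340,280),4)
E
```

```text
time: 17.3
tool_pos: [0.4829, -0.2196, 0.0562]
orientation: [-180.0, 0.0, 10.6]
ft_force: [0.3, -0.7, 0.4]
finger_gap: 0.0512
gripper_force: 0.0
time: 18.2
tool_pos: [0.4833, -0.2198, 0.2175]
orientation: [179.9, -0.1, 10.6]
ft_force: [0.5, -0.1, 0.1]
finger_gap: 0.0507
gripper_force: 0.0
```

View pics/s4.png

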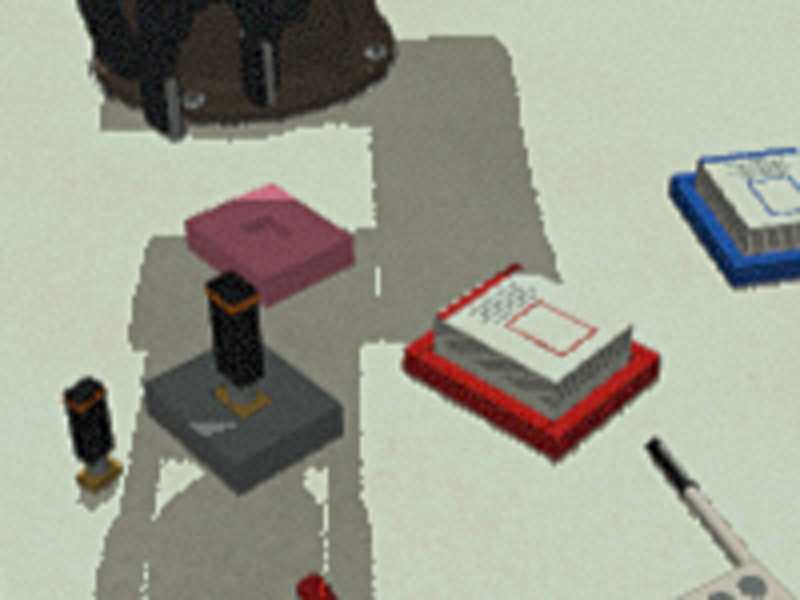

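The stamp stands upright and home in the grey stand, with its foot at (243,400). The other things are undisturbed and the gripper is clear.

```bash
python3 -c "
from station import sign_off
print(sign_off())"
```

```text
the job is handed in; nothing more can be done
None
```

I pressed the stamp inside the red tray card's box at about 11 N for 1.5 s and lifted it straight off, then put it back upright and home in its stand and let go; I handed the job in at about 18 s without touching anything else.

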